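# Level the two pans of stone models for the spin drier

## Task

The five stone models are to go into the spin drier in two equal loads, so all five must be weighed out on the two-pan balance: add the full-arch model that stands on the bench beside it, and shift models between the pans until the pans sit level. Every model must end up standing upright directly on a pan floor, let go and at rest. Set the models down without dropping them or tipping them over, and leave the bowl, jar and spatula where they are.

Things in the scene. Friction and masses are not known exactly. Their poses are not given: they have to be found in the camera images.
- pan_left_floor (a point): Centre of the floor of the left pan (+ y side of the balance): a steel tray, inside 194 mm (x) by 204 mm (y), rim 6 mm above the floor. The pan's floor is 85 mm above the bench when level; it moves straight up and down and stays horizontal. x points away from the robot, y to its left, at balance yaw 0. Starts with one full-arch and one half-arch model standing at opposite corners, about 46 mm (x) and 50 mm (y) from the pan's centre; the other two corners are free. 
- pan_right_floor (a point): Centre of the floor of the right pan (- y side of the balance): a steel tray, inside 194 mm (x) by 204 mm (y), rim 6 mm above the floor. The pan's floor is 85 mm above the bench when level; it moves straight up and down and stays horizontal. x points away from the robot, y to its left, at balance yaw 0. Starts with one full-arch and one half-arch model standing at opposite corners, about 46 mm (x) and 50 mm (y) from the pan's centre; the other two corners are free. 
- pan_left (a joint): Height of the left pan from level, m, positive up, stops at +-0.014; the right pan always moves by the same amount the other way. 0 is level. A sprung, damped two-pan balance: a weight difference of 105 g between pans moves each about 7 mm, 210 g or more runs it to the stops; where on a pan a model stands makes no difference. A needle on the balance's far face shows the same, upright when level.
- balance: The fixed two-pan balance: a white housing 150 mm (x) by 340 mm (y), 55 mm high, bolted down; origin on the bench under its middle. The pans' centres lie 112 mm to either side along its y axis.
- full_1_center (a point): Full-arch stone model, cream, 210 g (to 4 %): a solid D-shaped base 64 mm long (x) and 48 mm wide (y), 26 mm high, with a horseshoe of teeth on top to 42 mm. Its two straight upright base sides (y = +-24 mm, from x = -32 to +10 mm) are 48 mm apart and are the place to grip; the round end is at +x. Three identical ones. Point: its centre, half-way up (21 mm above its underside); x along the length, z up. Starts in the left pan.
- half_1_center (a point): Half-arch stone model, cream, 105 g (to 4 %, half of a full-arch model): a straight block 64 mm long (x), 26 mm wide (y), 26 mm high, with one straight row of teeth on top to 42 mm. Grip it across its 26 mm width, on the 26 mm high base. Two identical ones. Point: its centre, half-way up (21 mm above its underside); x along the length, z up. Starts in the left pan.
- full_2_center (a point): Full-arch stone model, cream, 210 g (to 4 %): a solid D-shaped base 64 mm long (x) and 48 mm wide (y), 26 mm high, with a horseshoe of teeth on top to 42 mm. Its two straight upright base sides (y = +-24 mm, from x = -32 to +10 mm) are 48 mm apart and are the place to grip; the round end is at +x. Three identical ones. Point: its centre, half-way up (21 mm above its underside); x along the length, z up. Starts in the right pan.
- half_2_center (a point): Half-arch stone model, cream, 105 g (to 4 %, half of a full-arch model): a straight block 64 mm long (x), 26 mm wide (y), 26 mm high, with one straight row of teeth on top to 42 mm. Grip it across its 26 mm width, on the 26 mm high base. Two identical ones. Point: its centre, half-way up (21 mm above its underside); x along the length, z up. Starts in the right pan.
- full_3_center (a point): Full-arch stone model, cream, 210 g (to 4 %): a solid D-shaped base 64 mm long (x) and 48 mm wide (y), 26 mm high, with a horseshoe of teeth on top to 42 mm. Its two straight upright base sides (y = +-24 mm, from x = -32 to +10 mm) are 48 mm apart and are the place to grip; the round end is at +x. Three identical ones. Point: its centre, half-way up (21 mm above its underside); x along the length, z up. Starts on the bench beside the balance, left or right.
- bowl: Black rubber mixing bowl, 100 mm across, 60 mm high, on the bench on the other side of the balance from the fifth model; leave it alone. Origin: centre of its underside.
- jar: Small glass jar, 48 mm across, 65 mm high, on the bench to the left of the balance; leave it alone. Origin: centre of its underside.
- spatula: Spatula 180 mm long lying on the bench beyond the balance; leave it alone. Origin: underside, near its middle; x along its length.

How it is judged:
At the end, for the whole second after the job is handed in: All five models stand upright (within 0.15 rad) directly on the floor of one or the other pan, released and at rest, and the pans are level: each within 4 mm of its level height and not moving (value of joint pan_left between -0.004 and 0.004 m and velocity of joint pan_left between -0.01 and 0.01 m/s and ((x of full_1_center in the frame of pan_left_floor between -0.09 and 0.09 m and y of full_1_center in the frame of pan_left_floor between -0.095 and 0.095 m and z of full_1_center in the frame of pan_left_floor between 0.013 and 0.029 m) or (x of full_1_center in the frame of pan_right_floor between -0.09 and 0.09 m and y of full_1_center in the frame of pan_right_floor between -0.095 and 0.095 m and z of full_1_center in the frame of pan_right_floor between 0.013 and 0.029 m)) and angle between each of full_1_center, half_1_center, full_2_center, half_2_center, full_3_center's own z axis and vertical below 0.15 rad and linear speed of each of full_1, half_1, full_2, half_2, full_3 below 0.03 m/s and ((x of half_1_center in the frame of pan_left_floor between -0.09 and 0.09 m and y of half_1_center in the frame of pan_left_floor between -0.095 and 0.095 m and z of half_1_center in the frame of pan_left_floor between 0.013 and 0.029 m) or (x of half_1_center in the frame of pan_right_floor between -0.09 and 0.09 m and y of half_1_center in the frame of pan_right_floor between -0.095 and 0.095 m and z of half_1_center in the frame of pan_right_floor between 0.013 and 0.029 m)) and ((x of full_2_center in the frame of pan_left_floor between -0.09 and 0.09 m and y of full_2_center in the frame of pan_left_floor between -0.095 and 0.095 m and z of full_2_center in the frame of pan_left_floor between 0.013 and 0.029 m) or (x of full_2_center in the frame of pan_right_floor between -0.09 and 0.09 m and y of full_2_center in the frame of pan_right_floor between -0.095 and 0.095 m and z of full_2_center in the frame of pan_right_floor between 0.013 and 0.029 m)) and ((x of half_2_center in the frame of pan_left_floor between -0.09 and 0.09 m and y of half_2_center in the frame of pan_left_floor between -0.095 and 0.095 m and z of half_2_center in the frame of pan_left_floor between 0.013 and 0.029 m) or (x of half_2_center in the frame of pan_right_floor between -0.09 and 0.09 m and y of half_2_center in the frame of pan_right_floor between -0.095 and 0.095 m and z of half_2_center in the frame of pan_right_floor between 0.013 and 0.029 m)) and ((x of full_3_center in the frame of pan_left_floor between -0.09 and 0.09 m and y of full_3_center in the frame of pan_left_floor between -0.095 and 0.095 m and z of full_3_center in the frame of pan_left_floor between 0.013 and 0.029 m) or (x of full_3_center in the frame of pan_right_floor between -0.09 and 0.09 m and y of full_3_center in the frame of pan_right_floor between -0.095 and 0.095 m and z of full_3_center in the frame of pan_right_floor between 0.013 and 0.029 m))); the robot touches nothing.
It fails at once if a model is tipped over (more than 0.7 rad) (angle between any of full_1_center, half_1_center, full_2_center, half_2_center, full_3_center's own z axis and vertical above 0.7 rad).
It fails at once if a model is dropped (moves faster than 0.6 m/s with no finger on it) ((linear speed of full_1 above 0.6 m/s and contact force between the fingers and full_1 below 0.05 N) or (linear speed of half_1 above 0.6 m/s and contact force between the fingers and half_1 below 0.05 N) or (linear speed of full_2 above 0.6 m/s and contact force between the fingers and full_2 below 0.05 N) or (linear speed of half_2 above 0.6 m/s and contact force between the fingers and half_2 below 0.05 N) or (linear speed of full_3 above 0.6 m/s and contact force between the fingers and full_3 below 0.05 N)).
It fails at once if the bowl, jar or spatula is pushed more than 30 mm (distance of any of bowl, jar, spatula from where it was at the start of the episode above 0.03 m).
It also fails if it takes over 53 s, if anything falls off the work surface, if the arm or the gripper's body presses on something with over 40 N, if the wrist force passes 120 N, or if a joint passes its speed limit or range.

## Robot

A 7-joint arm with a two-finger parallel gripper is mounted at the origin on the work surface. World frame = base frame: x ahead of the robot, y to its left, z up, the work surface at z = 0. Lengths are in m, angles in rad, forces in N, time in s.
With the tool pointing down it reaches from about 0.4 to 0.875 m from the base axis. Payload 19.3 kg.
Tool frame: the origin (TCP) lies on the centre line of the jaws, within the pads' length; the fingertips stand 25 mm ahead of it and the grasp point (between the pads) lies 6 mm ahead of it (tips_ahead is the distance from the TCP to the fingertips, in m); z points along the fingers, y is the direction in which the jaws open and shut (so a half turn about z gives the same grasp; the last joint's range is limited). The gripper opens to 85 mm and grips with 20 to 120 N. Pads are 22 mm wide; open, the fingers measure 114 mm over their backs; the gripper's body (76 mm by 85 mm) begins 54 mm behind the grasp point. The pads swing forward as they close: fully open they stand 13 mm farther back than shut.
Start: joints at [-1.335, 0.521, -0.036, 1.599, 0.021, 1.021, -0.113], TCP at [0.188, 0.596, 0.256] pointing down, gripper open.
Joint ranges: [-2.91, 2.91], [-0.3, 2.13], [-1.5, 1.42], [0.17, 2.43], [-1.26, 4.41], [0.16, 1.93], [-2.52, 2.52]. Speed limits (rad/s): [1.89, 1.89, 2.39, 2.39, 3.01, 3.01, 3.01].

## Interface

Orientations are given as [roll, pitch, yaw] about the fixed x, y, z axes, in that order (R = Rz(yaw) Ry(pitch) Rx(roll)).
In Python, from workcell import observe, grab_frame, job_done, outline_of, tips_ahead gives the robot as it stands. The module is installed in compiled form; this text tells all that it offers.
- The arm moves only by the tool move_arm, never from a script. Its argument "motion" is a list of rows, each a list of 2 entries, a list of its own where there are three numbers: the shift along the world's x, y, z in mm, then the turn, a rotation vector about the world's x, y, z in rad. A call has 1 to 12 rows; each row is the pose to reach, as a shift and turn from the pose commanded when the call began; what a row does not reach only later rows make up. A row lasts 1/8 s, in which the tool goes at most 62.5 mm and 10.7 degrees, less where a joint would pass 70% of its speed; a pose out of reach is approached as far as the arm can. A call with a gripper value outside its range is refused whole. "jaw" is the finger opening in mm, from 0 to 85.4, set as the call begins (left out, the last holds). The fingers move at their own pace and stop on an object; "grip_force" is the grip in N (left out, the last holds). Time passes only in rows, so rows that repeat a pose let the fingers close. It gives the time, the measured TCP pose, the force and the opening at its end, in the units of the state.
- observe(): the state, without advancing time (a new reading comes with each control period).
- grab_frame(name): name is "side" or "top"; returns a dict with "frame" (384x512x3 uint8, red, green, blue), "fx", "fy", "cx", "cy" (pixels), "dist" ([k1, k2, p1, p2, k3] as OpenCV has them; the pictures are not rectified), "T" (4x4, takes a point from camera to world coordinates). Camera axes: x right, y down, z forward; pixel columns grow to the right and rows downward; lengths in m; the calibration is good to about 2 mm. A picture is of the moment at which its call begins. There is no depth.
- job_done(): hands the job in, once; it reports no verdict.
Trained networks look in the newest picture that a camera, given by its name, has taken for a name from the list of things; names that differ only in an ending like _2 or _b are one class to them, and where a whole thing is asked for, a point or a joint stands for the part that bears it (a point fixed in the world has none). Each returns a list of dicts, best first, with "score" (0 to 1); they miss things now and then, are a little off and sometimes report something else, mostly with a low value. They report only what shows in the picture. A call takes as long as a camera call.
- outline_of(label, camera): "pixels" (384x512 bool, what is visible of it) and "pixel" ([column, row] in pixels, amid what is visible of it).
The state is a dict: "clock": time; "qpos": joint angles; "qd": joint speeds; "joint_efforts": joint torques, N m; "position": TCP position; "tool_rot": TCP orientation; "force": force on the tool from outside, world axes, zero at the start; "moment": the same for the moment, N m; "grip_width": finger opening in m.
Only numpy, scipy, OpenCV 4.12 (cv2) and the standard library are available. Lean on these libraries where they do the work, as an engineer would, in place of code of your own. Each camera call takes 0.05 s, during which the arm holds its last target.

## Working session

There is one attempt and no reset: what is moved stays moved. The work goes in short steps, Python scripts to look and compute and a tool call to move; the robot and the scene stay as the last step left them, time stands still between calls to the robot, and variables do not carry over. Pictures are saved under pics/ and viewed, and the job is handed in when it is done.

Besides the shell and the picture viewer there is one more tool, called after ">>>" by a JSON object that holds its "name" and its "arguments". move_arm: Moves the arm, as the interface text tells. Its arguments: {"type":"object","properties":{"motion":{"type":"array"},"jaw":{"type":"number"},"grip_force":{"type":"number"}},"required":["motion"]}

```bash
mkdir -p pics; python3 - <<'E'
from workcell import *
import cv2
s=observe();print({k:(v if not hasattr(v,'round') else v) for k,v in s.items()})
for n in("top","side"):
    f=grab_frame(n);cv2.imwrite(f"pics/{n}0.png",f["frame"][:,:,::-1]);print(n,f["fx"],f["fy"],f["cx"],f["cy"],f["dist"],f["T"])
E
```

```text
{'clock': 0.0, 'qpos': array([-1.33519927,  0.52199836, -0.03630423,  1.6000023 ,  0.02120804,
        1.0211107 , -0.11277821]), 'qd': array([ 0.00028908, -0.00022566, -0.00152148, -0.00110946,  0.00044318,
       -0.000309  ,  0.00144691]), 'joint_efforts': array([-3.54304193e-04, -9.27092099e+01,  1.97929122e+00, -3.69960880e+01,
        1.77728443e-02,  7.52110442e-03,  8.10458090e-06]), 'position': array([0.18811311, 0.59569295, 0.25573778]), 'tool_rot': array([-3.14046346e+00,  9.98447072e-05,  2.83579148e+00]), 'force': array([-0.28907124,  0.10233423, -0.28694659]), 'moment': array([ 0.01257342, -0.02773808,  0.00227979]), 'grip_width': 0.08560592709930916}
top 349.26772404579776 349.26772404579776 256.01358304876493 197.90365870495907 [-0.09844907  0.          0.          0.          0.        ] [[ 0.01879131 -0.99895244  0.04172416  0.55824901]
 [-0.99972489 -0.01818721  0.014811    0.00429405]
 [-0.01403664 -0.041991   -0.99901938  0.94758659]
 [ 0.          0.          0.          1.        ]]
side 468.2727920233059 468.2727920233059 252.39403781871343 200.0937297281957 [-0.0420269  0.         0.         0.         0.       ] [[ 0.99090206 -0.09746304  0.09281202  0.45568696]
 [-0.13440709 -0.68119322  0.71966001 -1.04514003]
 [-0.00691734 -0.72558718 -0.68809549  1.09583245]
 [ 0.          0.          0.          1.        ]]
```

View pics/top0.png

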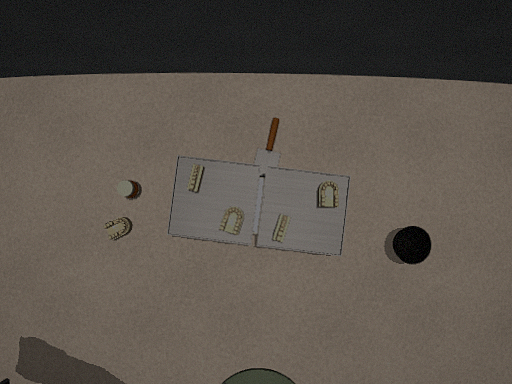

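View pics/side0.png

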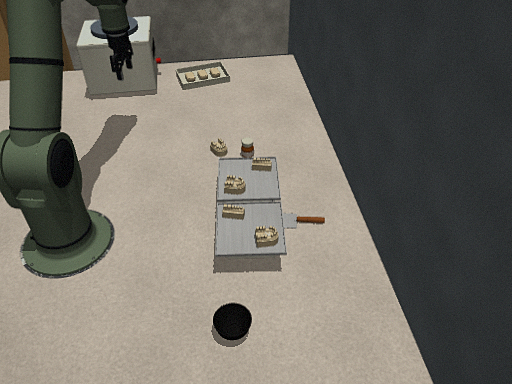

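```bash
cat > h.py <<'E'
import numpy as np,cv2
from scipy.optimize import minimize
from workcell import *
def proj(P,f):
    Ti=np.linalg.inv(f["T"]);K=np.array([[f["fx"],0,f["cx"]],[0,f["fy"],f["cy"]],[0,0,1.]])
    return cv2.projectPoints(np.asarray(P,float).reshape(-1,1,3),cv2.Rodrigues(Ti[:3,:3])[0],Ti[:3,3],K,np.array(f["dist"],float))[0].reshape(-1,2)
def ray(px,f,z):
    K=np.array([[f["fx"],0,f["cx"]],[0,f["fy"],f["cy"]],[0,0,1.]])
    u=cv2.undistortPoints(np.array([[px]],float),K,np.array(f["dist"],float))[0,0]
    d=f["T"][:3,:3]@[u[0],u[1],1];o=f["T"][:3,3];return o+d*(z-o[2])/d[2]
def shape(kind):
    if kind=="half":
        b=np.array([[-32,-13],[32,-13],[32,13],[-32,13]])/1e3
        t=np.array([[-31,-6],[31,-6],[31,6],[-31,6]])/1e3
    else:
        a=np.linspace(-np.pi/2,np.pi/2,13)
        b=np.vstack([[[-32,-24]],np.c_[10+22*np.cos(a),24*np.sin(a)],[[-32,24]]])/1e3
        t=b*0.93
    return np.vstack([np.c_[b,0*b[:,0]],np.c_[b,0*b[:,0]+.026]]),np.vstack([np.c_[t,0*t[:,0]+.026],np.c_[t,0*t[:,0]+.042]])
def sil(kind,x,y,yaw,z,f,S=8):
    m=np.zeros((384*S//2,512*S//2),np.uint8);s=S//2
    c,n=np.cos(yaw),np.sin(yaw);R=np.array([[c,-n,0],[n,c,0],[0,0,1]])
    for P in shape(kind):
        q=proj(P@R.T+[x,y,z],f);h=cv2.convexHull(q.astype(np.float32))
        cv2.fillConvexPoly(m,np.round(((h+.5)*s-.5)*16).astype(np.int32),1,shift=4)
    return cv2.resize(m.astype(np.float32),(512,384),interpolation=cv2.INTER_AREA)
def fit(kind,masks,z,frames,x0,yaws=None):
    best=None
    def cost(p):
        e=0
        for m,f in zip(masks,frames):
            r=sil(kind,p[0],p[1],p[2],z,f);e+=np.abs(r-m).sum()/m.sum()
        return e
    for yw in (np.arange(0,2*np.pi,np.pi/4) if yaws is None else yaws):
        sx=np.array([[0,0,0],[.008,0,0],[0,.008,0],[0,0,.35]])+[*x0,yw]
        r=minimize(cost,[*x0,yw],method="Nelder-Mead",options=dict(initial_simplex=sx,xatol=1e-4,fatol=1e-3,maxiter=120))
        if best is None or r.fun<best.fun:best=r
    return best
E
python3 - <<'E'
from h import *
import pickle
F={n:grab_frame(n) for n in("top","side")}
D={}
for n in F:
    for l in("full_1_center","half_1_center","jar","bowl","spatula","balance","pan_left_floor"):
        o=outline_of(l,n);D[n,l]=o
        print(n,l,[(round(a["score"],2),np.round(a["pixel"]).tolist(),int(a["pixels"].sum())) for a in o][:6])
pickle.dump((F,D),open("d0.pkl","wb"))
print(observe()["clock"])
E
```

```text
top full_1_center [(0.61, [231.0, 218.0], 485)]
top half_1_center [(0.63, [198.0, 182.0], 317)]
top jar [(0.74, [129.0, 189.0], 347)]
top bowl [(0.92, [415.0, 246.0], 1130), (0.29, [270.0, 153.0], 636)]
top spatula [(0.69, [270.0, 152.0], 586), (0.42, [128.0, 190.0], 365)]
top balance [(0.57, [258.0, 208.0], 12231)]
top pan_left_floor [(0.96, [213.0, 201.0], 5988)]
side full_1_center [(0.58, [235.0, 184.0], 374)]
side half_1_center [(0.53, [219.0, 149.0], 206), (0.37, [249.0, 178.0], 2070)]
side jar [(0.74, [249.0, 145.0], 194)]
side bowl [(0.82, [231.0, 321.0], 1178)]
side spatula [(0.7, [293.0, 219.0], 350)]
side balance [(0.55, [250.0, 210.0], 5168)]
side pan_left_floor [(0.7, [248.0, 180.0], 1925)]
0.9
```

```bash
python3 - <<'E'
from h import *
import pickle
F,D=pickle.load(open("d0.pkl","rb"))
for l in("full_3_center","full_2_center","half_2_center"):
    for n in("top","side"):
        o=outline_of(l,n);D[n,l]=o
        print(n,l,[(round(a["score"],2),np.round(a["pixel"]).tolist(),int(a["pixels"].sum())) for a in o][:6])
pickle.dump((F,D),open("d0.pkl","wb"))
im=F["top"]["frame"]; c=cv2.resize(im[130:280,90:370],None,fx=2.8,fy=2.8,interpolation=cv2.INTER_CUBIC)
cv2.imwrite("pics/c0.png",np.clip(c*1.4,0,255)[:,:,::-1])
im=F["side"]["frame"]; c=cv2.resize(im[120:270,190:340],None,fx=4,fy=4,interpolation=cv2.INTER_CUBIC)
cv2.imwrite("pics/c1.png",np.clip(c*1.2,0,255)[:,:,::-1])
E
```

```text
top full_3_center [(0.66, [119.0, 227.0], 493), (0.37, [330.0, 196.0], 541)]
side full_3_center [(0.65, [267.0, 237.0], 428), (0.62, [218.0, 147.0], 258)]
top full_2_center [(0.83, [330.0, 194.0], 548)]
side full_2_center [(0.72, [264.0, 240.0], 426)]
top half_2_center [(0.71, [267.0, 154.0], 646), (0.7, [280.0, 228.0], 306)]
side half_2_center [(0.69, [237.0, 216.0], 280)][ WARN:0@1.159] global loadsave.cpp:1063 imwrite_ Unsupported depth image for selected encoder is fallbacked to CV_8U.
```

View pics/c0.png

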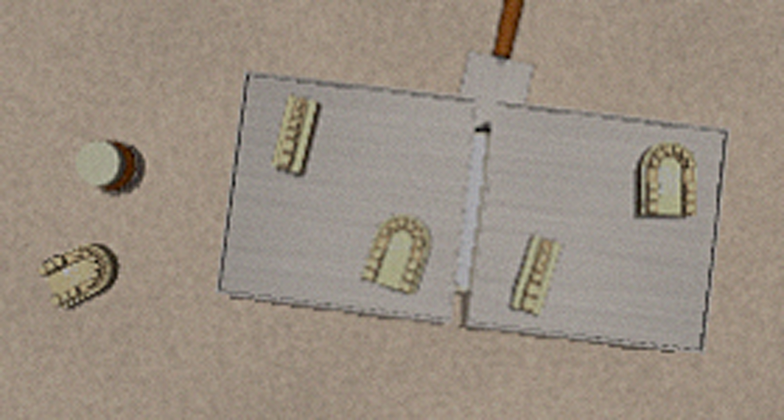

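View pics/c1.png

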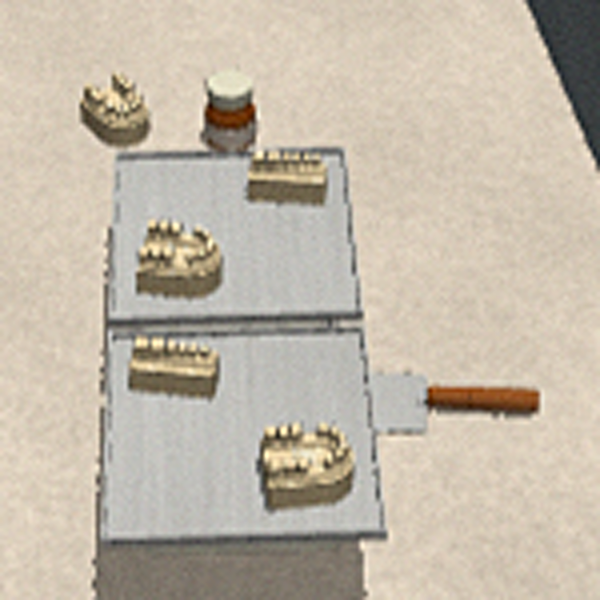

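```bash
python3 - <<'E'
from h import *
import pickle
F,D=pickle.load(open("d0.pkl","rb"))
t=F["top"];s=F["side"]
for nm,c in (("top",[(178.2,156.1),(168.6,234),(349.6,176.4),(340.7,255)]),):
    P=np.array([ray(p,t,.091)[:2] for p in c]);print(P.round(4).tolist())
    print("center",P.mean(0),"yaw",np.arctan2(*(P[0]-P[1])[::-1]),np.arctan2(*(P[2]-P[3])[::-1]),[np.linalg.norm(P[i]-P[j]) for i,j in((0,1),(2,3),(0,2),(1,3))])
# pair masks
def pick(cam,cls,px):
    b=[(a["score"],a["pixels"]) for k,o in D.items() if k[0]==cam and k[1].startswith(cls) for a in o if np.hypot(*(np.array(a["pixel"])-px))<12 and a["pixels"].sum()<800]
    return max(b,key=lambda v:v[0])[1].astype(np.float32) if b else None
print("jar",ray(D["top","jar"][0]["pixel"],t,.04)[:2],"bowl",ray(D["top","bowl"][0]["pixel"],t,.03)[:2])
out={}
for nm,k,tp,sp,z in (("full_3","full",(119,228),(218,147),0),("half_1","half",(197,180),(262,163),.085),("full_1","full",(231,220),(235,184),.085),("half_2","half",(280,228),(234,212),.085),("full_2","full",(330,195),(265,236),.085)):
    mt,ms=pick("top",k,tp),pick("side",k,sp)
    x0=ray(tp,t,z+.021)[:2]
    for lab,mm,ff in (("top",[mt],[t]),("side",[ms],[s]),("both",[mt,ms],[t,s])):
        if any(m is None for m in mm): print(nm,lab,"none");continue
        r=fit(k,mm,z,ff,x0);print(nm,lab,r.x.round(4),round(r.fun,3))
        out[nm,lab]=r.x
pickle.dump(out,open("fit0.pkl","wb"))
E
```

```text
[[0.6947, 0.2128], [0.5008, 0.2313], [0.6514, -0.2132], [0.4578, -0.1932]]
center [0.57618007 0.00942509] yaw -0.0952092963847052 -0.10316441939685961 [np.float64(0.19475445484268772), np.float64(0.1946589442412564), np.float64(0.4281946860455062), np.float64(0.4266455846971525)]
jar [0.61420366 0.35435513] bowl [ 0.47627599 -0.40812207]
full_3 top [0.511  0.3898 5.2381] 0.082
full_3 side [0.5152 0.379  5.2051] 0.103
full_3 both [0.512  0.3871 5.2172] 0.31
half_1 top [0.6403 0.1658 2.9192] 0.107
half_1 side none
half_1 both none
full_1 top [ 0.5417  0.0728 -0.3019] 0.071
full_1 side [0.5441 0.0687 5.9431] 0.098
full_1 both [0.5425 0.0718 5.9754] 0.239
half_2 top [ 0.5234 -0.0436  2.8601] 0.06
half_2 side [ 0.525  -0.0524  2.8057] 0.161
half_2 both [ 0.5243 -0.0441  2.8612] 0.436
full_2 top [ 0.6086 -0.156   0.0072] 0.051
full_2 side [ 0.6081 -0.1622 -0.0887] 0.137
full_2 both [ 0.6088 -0.1571 -0.01  ] 0.269
```

```bash
cat >> h.py <<'E'
def overlay(f,items,box,k,fn,masks=()):
    x0,y0,x1,y1=box
    im=np.clip(f["frame"].astype(float)*1.3,0,255).astype(np.uint8)
    c=cv2.resize(im[y0:y1,x0:x1],None,fx=k,fy=k,interpolation=cv2.INTER_CUBIC)[:,:,::-1].copy()
    def up(m):return (cv2.resize(m[y0:y1,x0:x1].astype(np.float32),None,fx=k,fy=k,interpolation=cv2.INTER_LINEAR)>.5).astype(np.uint8)
    for kind,x,y,yaw,z in items:
        cv2.drawContours(c,cv2.findContours(up(sil(kind,x,y,yaw,z,f)),0,1)[0],-1,(0,0,255),1)
    for m in masks: cv2.drawContours(c,cv2.findContours(up(m),0,1)[0],-1,(0,200,0),1)
    cv2.imwrite(fn,c)
E
python3 - <<'E'
from h import *
import pickle
F,D=pickle.load(open("d0.pkl","rb"));o=pickle.load(open("fit0.pkl","rb"))
t=F["top"];s=F["side"]
it=[(n[:4],*o[n,"top"],0 if n=="full_3" else .085) for n in("full_1","full_2","full_3","half_1","half_2")]
overlay(t,it,(95,140,215,240),6.5,"pics/o1.png",[D["top","full_3_center"][0]["pixels"],D["top","half_1_center"][0]["pixels"]])
overlay(s,it,(190,125,310,255),4.6,"pics/o2.png",[D["side","full_3_center"][1]["pixels"]])
E
```

```text
(no output)
```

View pics/o1.png

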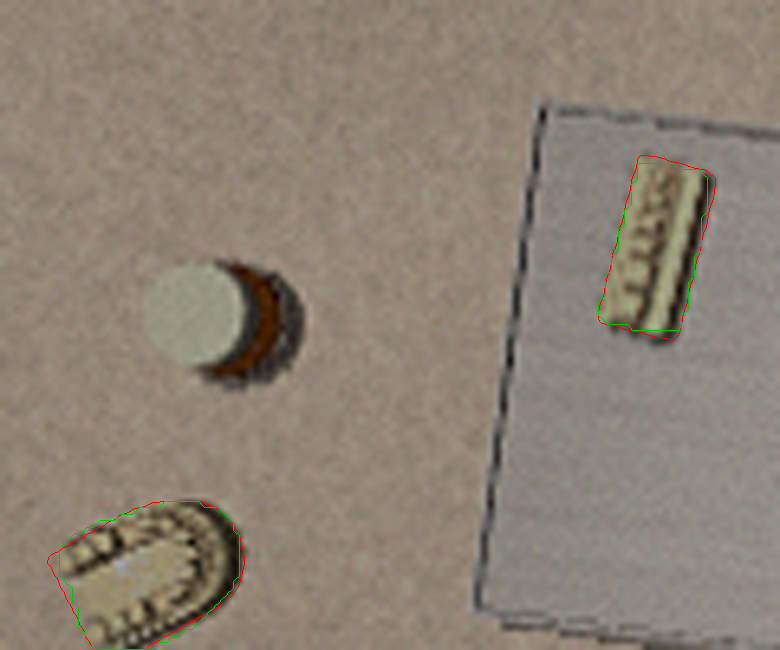

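View pics/o2.png

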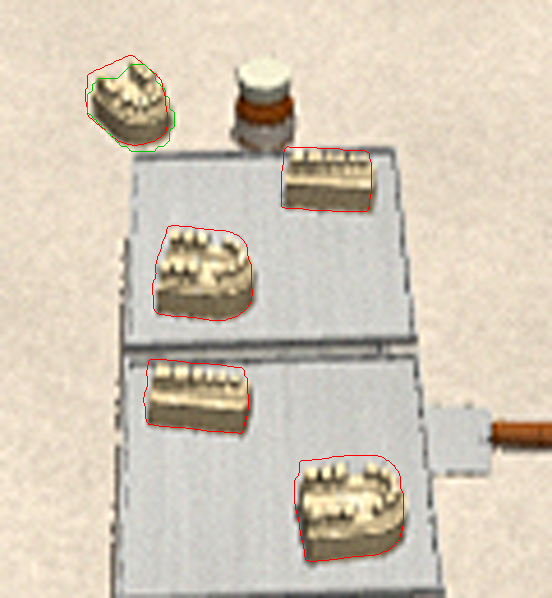

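```bash
python3 - <<'E'
from workcell import tips_ahead
print(tips_ahead, tips_ahead if not callable(tips_ahead) else [tips_ahead(x) if 1 else 0 for x in (0.0,.026,.048,.085)])
E
```

```text
0.025 0.025
```

>>> {"name": "move_arm", "arguments": {"motion": [[[40,-25,-10],[0,0,-0.09]],[[80,-51,-20],[0,0,-0.18]],[[120,-76,-35],[0,0,-0.28]],[[160,-102,-50],[0,0,-0.37]],[[200,-127,-65],[0,0,-0.46]],[[240,-153,-80],[0,0,-0.55]],[[280,-178,-100],[0,0,-0.65]],[[321,-204,-120],[0,0,-0.739]],[[321,-204,-130],[0,0,-0.739]],[[321,-204,-140],[0,0,-0.739]]], "jaw": 70, "grip_force": 40}}

```text
clock: 2.45
position: [0.5088, 0.3924, 0.1157]
tool_rot: [-3.141, -0.0, 2.097]
force: [-0.9, 0.4, -0.2]
grip_width: 0.0701
```

>>> {"name": "move_arm", "arguments": {"motion": [[[0,0,-30],[0,0,0]],[[0,0,-60],[0,0,0]],[[0,0,-80],[0,0,0]],[[0,0,-87],[0,0,0]],[[0,0,-87],[0,0,0]]]}}

```text
clock: 3.08
position: [0.5091, 0.3923, 0.0295]
tool_rot: [3.142, -0.0, 2.097]
force: [-0.2, -0.1, 0.1]
grip_width: 0.07
```

```bash
python3 - <<'E'
from h import *
f=grab_frame("side");overlay(f,[],(170,60,310,180),5.5,"pics/s1.png")
f=grab_frame("top");overlay(f,[],(70,140,230,260),4.8,"pics/t1.png")
E
```

```text
(no output)
```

View pics/s1.png

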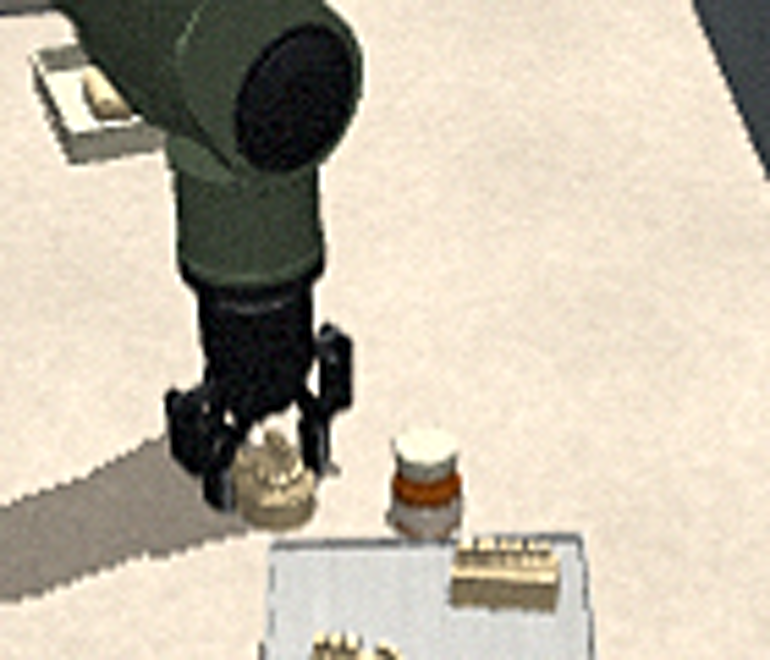

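View pics/t1.png

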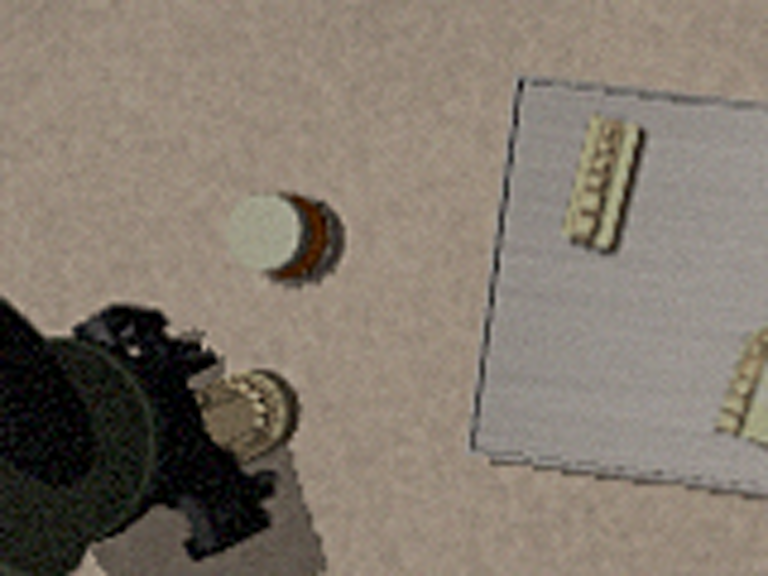

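The pictures show the fingers straddling the model (fingers at about px (120,225) on top), clear of the jar. Closing.

>>> {"name": "move_arm", "arguments": {"motion": [[[0,0,0],[0,0,0]],[[0,0,0],[0,0,0]],[[0,0,0],[0,0,0]],[[0,0,0],[0,0,0]],[[0,0,0],[0,0,0]],[[0,0,0],[0,0,0]]], "jaw": 35, "grip_force": 45}}

```text
clock: 3.92
position: [0.5096, 0.3923, 0.0304]
tool_rot: [3.14, -0.0, 2.097]
force: [-2.0, -0.8, 8.9]
grip_width: 0.0472
```

>>> {"name": "move_arm", "arguments": {"motion": [[[0,0,15],[0,0,0]],[[0,0,40],[0,0,0]],[[0,0,80],[0,0,0]],[[0,0,120],[0,0,0]],[[0,0,145],[0,0,0]],[[4,-27,150],[0,0,0.12]],[[8,-60,150],[0,0,0.28]],[[14,-95,150],[0,0,0.44]],[[19,-130,150],[0,0,0.6]],[[25,-165,150],[0,0,0.76]],[[30,-200,150],[0,0,0.9]],[[32,-216,150],[0,0,0.945]]]}}

```text
clock: 5.42
position: [0.5416, 0.1734, 0.1803]
tool_rot: [-3.141, 0.001, 3.042]
force: [0.6, 1.1, -3.4]
grip_width: 0.0469
```

```bash
python3 - <<'E'
from h import *
f=grab_frame("side");overlay(f,[],(170,80,310,250),3.5,"pics/s2.png")
f=grab_frame("top");overlay(f,[],(130,120,370,280),3.3,"pics/t2.png")
print(observe()["position"],observe()["force"])
E
```

```text
[0.54168579 0.17365802 0.18021175] [-0.32481155  0.31587322 -1.5483656 ]
```

View pics/s2.png

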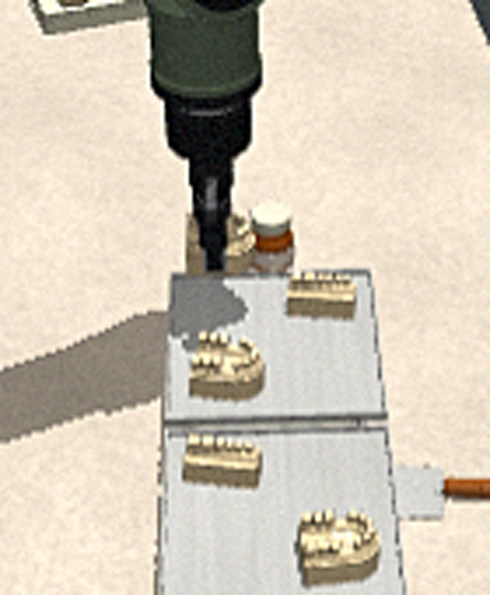

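View pics/t2.png

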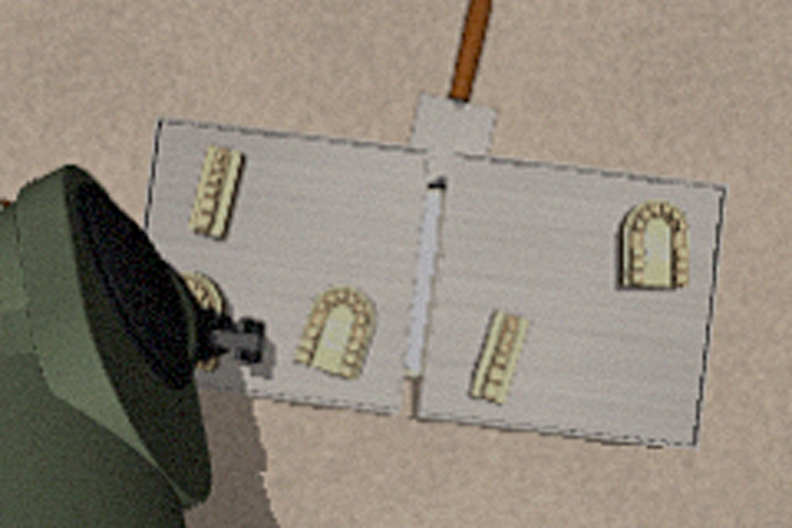

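>>> {"name": "move_arm", "arguments": {"motion": [[[0,0,-25],[0,0,0]],[[0,0,-50],[0,0,0]],[[0,0,-60],[0,0,0]],[[0,0,-65],[0,0,0]],[[0,0,-70],[0,0,0]],[[0,0,-74],[0,0,0]],[[0,0,-77],[0,0,0]],[[0,0,-77],[0,0,0]],[[0,0,-77],[0,0,0]]]}}

```text
clock: 6.65
position: [0.5412, 0.176, 0.1024]
tool_rot: [3.142, 0.0, 3.042]
force: [0.5, 0.9, -0.2]
grip_width: 0.0475
```

```bash
python3 - <<'E'
from h import *
print(observe()["position"],observe()["force"])
f=grab_frame("side");overlay(f,[],(190,110,310,270),3.7,"pics/s3.png")
E
```

```text
[0.54124672 0.17598603 0.10242989] [ 0.51930723  0.87980207 -0.22635454]
```

View pics/s3.png

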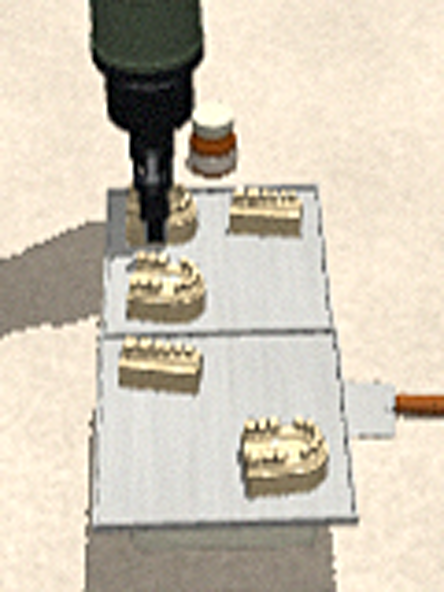

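>>> {"name": "move_arm", "arguments": {"motion": [[[0,0,0],[0,0,0]],[[0,0,0],[0,0,0]],[[0,0,0],[0,0,0]],[[0,0,0],[0,0,0]],[[0,0,5],[0,0,0]],[[0,0,20],[0,0,0]],[[0,0,45],[0,0,0]],[[0,0,85],[0,0,0]],[[0,0,120],[0,0,0]],[[0,0,140],[0,0,0]]], "jaw": 57}}

```text
clock: 7.95
position: [0.5416, 0.1761, 0.2453]
tool_rot: [3.14, 0.003, 3.042]
force: [0.1, 0.3, -0.5]
grip_width: 0.0571
```

>>> {"name": "move_arm", "arguments": {"motion": [[[20,-2,0],[0,0,-0.03]],[[50,-5,0],[0,0,-0.06]],[[80,-8,-10],[0,0,-0.1]],[[99,-10,-40],[0,0,-0.122]],[[99,-10,-60],[0,0,-0.122]],[[99,-10,-70],[0,0,-0.122]],[[99,-10,-70],[0,0,-0.122]]], "jaw": 50}}

```text
clock: 8.82
position: [0.64, 0.1661, 0.1727]
tool_rot: [3.142, -0.0, 2.92]
force: [0.3, -0.1, 0.4]
grip_width: 0.05
```

```bash
python3 - <<'E'
from h import *
print(observe()["position"],observe()["force"])
f=grab_frame("side");overlay(f,[("half",.640,.166,-.222,.071)],(190,110,310,270),3.7,"pics/s4.png")
f=grab_frame("top");overlay(f,[("half",.640,.166,-.222,.071)],(130,120,370,280),3.3,"pics/t4.png")
E
```

```text
[0.6399971  0.16606565 0.17273896] [ 0.29911724 -0.10575412  0.38567918]
```

View pics/s4.png

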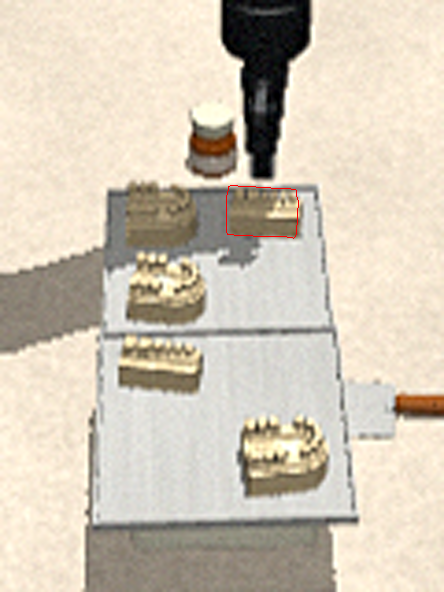

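View pics/t4.png

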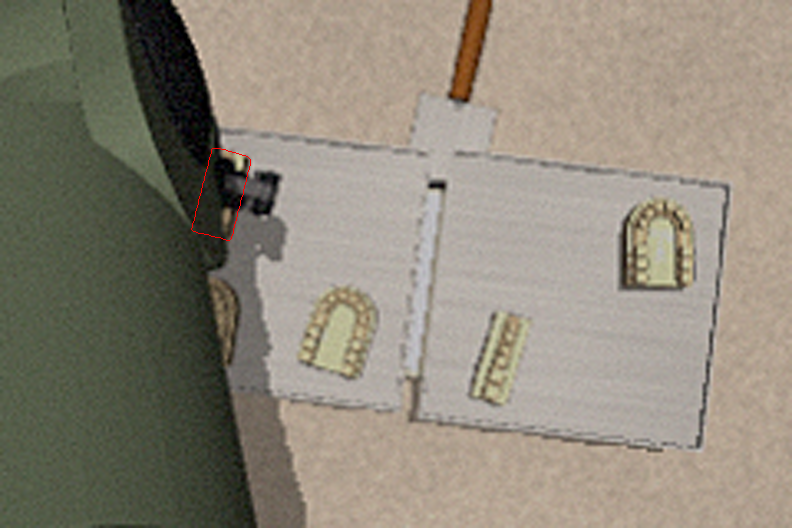

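>>> {"name": "move_arm", "arguments": {"motion": [[[0,0,-25],[0,0,0]],[[0,0,-50],[0,0,0]],[[0,0,-65],[0,0,0]],[[0,0,-70],[0,0,0]],[[0,0,-70],[0,0,0]],[[0,0,-70],[0,0,0]]]}}

```text
clock: 9.68
position: [0.6406, 0.1661, 0.1032]
tool_rot: [3.141, 0.001, 2.92]
force: [-0.0, 0.3, 0.2]
grip_width: 0.0499
```

>>> {"name": "move_arm", "arguments": {"motion": [[[0,0,0],[0,0,0]],[[0,0,0],[0,0,0]],[[0,0,0],[0,0,0]],[[0,0,0],[0,0,0]],[[0,0,0],[0,0,0]],[[0,0,0],[0,0,0]],[[0,0,0],[0,0,0]]], "jaw": 15, "grip_force": 30}}

```text
clock: 10.55
position: [0.6404, 0.1661, 0.1029]
tool_rot: [3.141, 0.001, 2.92]
force: [-1.2, -0.7, 6.3]
grip_width: 0.0254
```

>>> {"name": "move_arm", "arguments": {"motion": [[[0,0,10],[0,0,0]],[[0,0,30],[0,0,0]],[[0,0,60],[0,0,0]],[[0,0,90],[0,0,0]],[[-1,-10,100],[0,0,0]],[[-4,-40,100],[0,0,0.02]],[[-9,-80,100],[0,0,0.04]],[[-13,-120,100],[0,0,0.06]],[[-17,-160,100],[0,0,0.08]],[[-21,-200,100],[0,0,0.1]],[[-24,-220,100],[0,0,0.12]],[[-24,-223,100],[0,0,0.12]]]}}

```text
clock: 12.05
position: [0.6156, -0.0592, 0.2023]
tool_rot: [-3.141, -0.0, 3.037]
force: [-1.2, 0.3, -1.6]
grip_width: 0.0252
```

>>> {"name": "move_arm", "arguments": {"motion": [[[0,0,0],[0,0,0]],[[0,0,-15],[0,0,0]],[[0,0,-35],[0,0,0]],[[0,0,-50],[0,0,0]],[[0,0,-55],[0,0,0]],[[0,0,-55],[0,0,0]]]}}

```text
clock: 12.8
position: [0.6162, -0.0569, 0.1471]
tool_rot: [-3.142, -0.0, 3.04]
force: [0.3, 0.3, -1.0]
grip_width: 0.0255
```

```bash
python3 - <<'E'
from h import *
print(observe()["position"],observe()["force"])
f=grab_frame("side");overlay(f,[],(190,110,310,270),3.7,"pics/s5.png")
f=grab_frame("top");overlay(f,[],(130,120,370,280),3.3,"pics/t5.png")
E
```

```text
[ 0.61617662 -0.05685146  0.14707462] [ 0.26686409  0.31852754 -1.02630344]
```

View pics/s5.png

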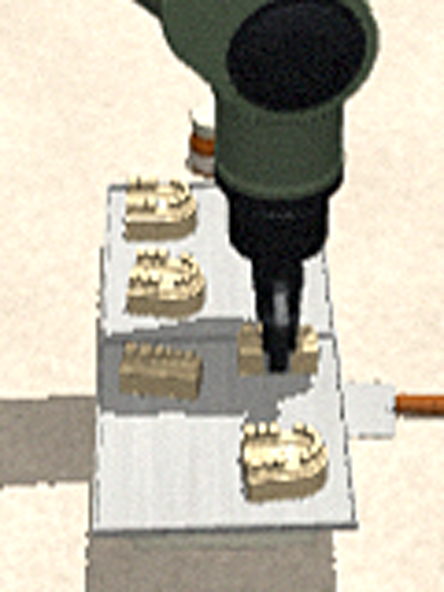

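View pics/t5.png

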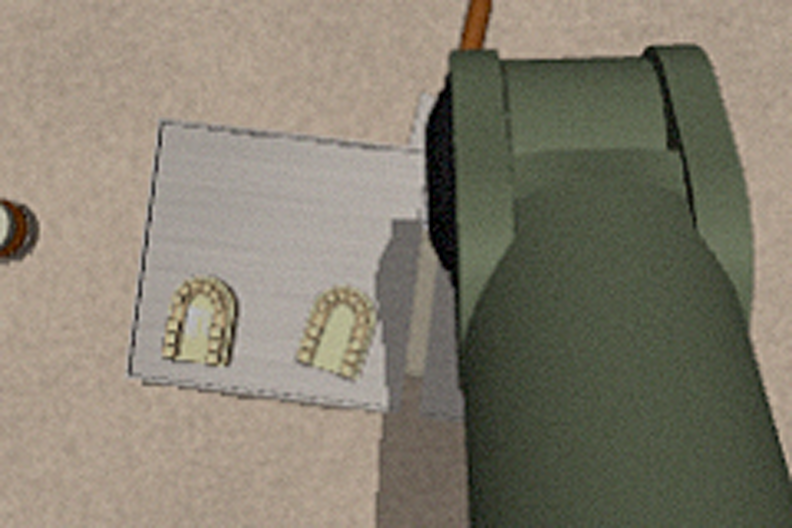

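>>> {"name": "move_arm", "arguments": {"motion": [[[0,0,-12],[0,0,0]],[[0,0,-20],[0,0,0]],[[0,0,-25],[0,0,0]],[[0,0,-29],[0,0,0]],[[0,0,-31],[0,0,0]],[[0,0,-31],[0,0,0]],[[0,0,-31],[0,0,0]]]}}

```text
clock: 13.78
position: [0.6163, -0.057, 0.1165]
tool_rot: [-3.142, 0.0, 3.04]
force: [-1.0, 0.9, 0.3]
grip_width: 0.0254
```

```bash
python3 - <<'E'
from h import *
print(observe()["position"],observe()["force"])
f=grab_frame("side");overlay(f,[],(190,110,310,270),3.7,"pics/s6.png")
E
```

```text
[ 0.61626027 -0.05704409  0.11647025] [-1.03686067  0.85969654  0.2956461 ]
```

View pics/s6.png

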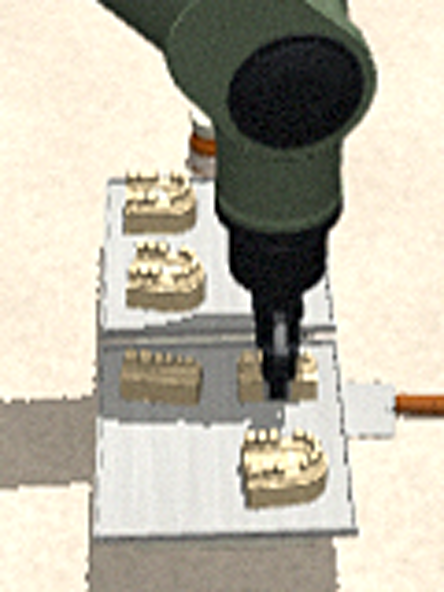

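Level-looking and supported; release and withdraw to a pose out of both views.

>>> {"name": "move_arm", "arguments": {"motion": [[[0,0,0],[0,0,0]],[[0,0,0],[0,0,0]],[[0,0,0],[0,0,0]],[[0,0,0],[0,0,0]],[[0,0,5],[0,0,0]],[[0,0,20],[0,0,0]],[[0,0,45],[0,0,0]],[[0,0,85],[0,0,0]],[[0,0,120],[0,0,0]],[[0,0,140],[0,0,0]]], "jaw": 44}}

```text
clock: 15.08
position: [0.6166, -0.0571, 0.2595]
tool_rot: [3.141, 0.003, 3.04]
force: [-0.2, 0.3, -0.4]
grip_width: 0.0437
```

>>> {"name": "move_arm", "arguments": {"motion": [[[0,50,0],[0,0,0]],[[-10,100,0],[0,0,0]],[[-20,150,0],[0,0,0]],[[-40,200,0],[0,0,0]],[[-70,250,0],[0,0,0]],[[-100,300,0],[0,0,0]],[[-130,350,0],[0,0,0]],[[-160,400,0],[0,0,0]],[[-190,440,0],[0,0,0]],[[-230,480,0],[0,0,0]],[[-270,520,0],[0,0,0]],[[-300,560,0],[0,0,0]]]}}

```text
clock: 16.58
position: [0.3145, 0.5043, 0.2577]
tool_rot: [3.14, 0.001, 3.04]
force: [1.5, -0.2, -0.1]
grip_width: 0.044
```

```bash
python3 - <<'E'
from h import *
s=observe();print(s["clock"],s["position"],s["force"])
f=grab_frame("side");overlay(f,[],(190,110,350,270),3.7,"pics/s7.png")
f=grab_frame("top");overlay(f,[],(130,120,370,280),3.3,"pics/t7.png")
E
```

```text
16.575 [0.31446772 0.50432246 0.25771792] [ 1.48930273 -0.21495804 -0.13736073]
```

View pics/s7.png

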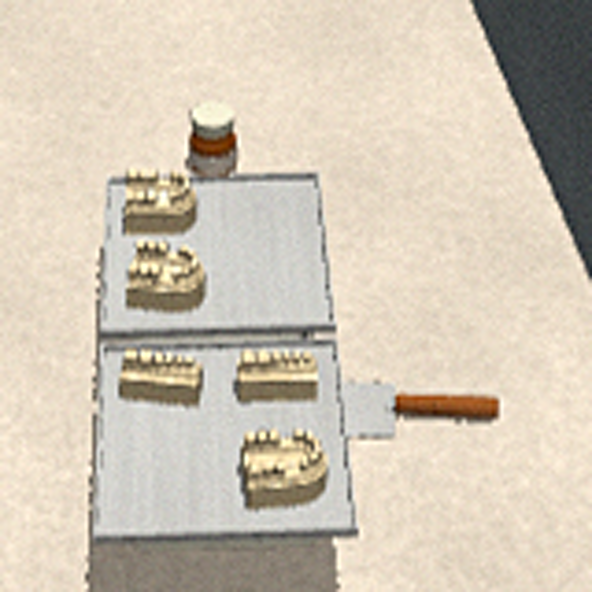

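View pics/t7.png

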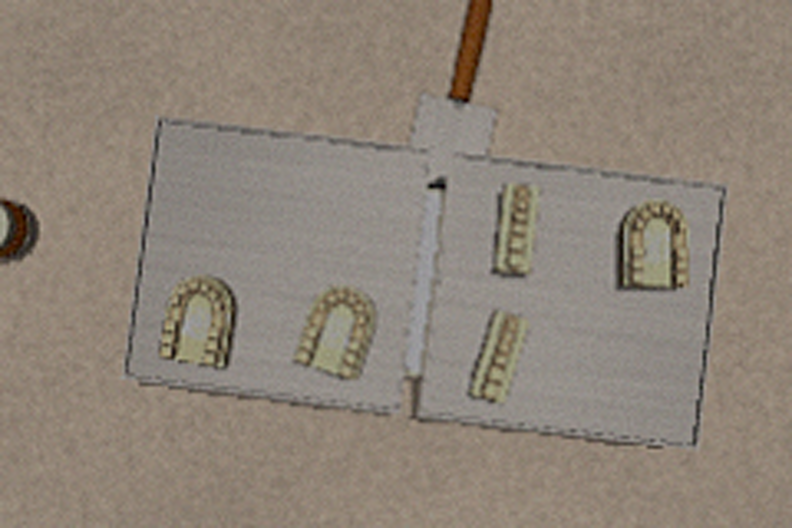

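```bash
python3 - <<'E'
from h import *
import pickle
F,D=pickle.load(open("d0.pkl","rb"));a=F["side"]["frame"]
def sh(a,b,box):
    x0,y0,x1,y1=box
    A,B=[cv2.cvtColor(i,cv2.COLOR_RGB2GRAY).astype(np.float32)[y0:y1,x0:x1] for i in(a,b)]
    W=np.eye(2,3,dtype=np.float32);cc,W=cv2.findTransformECC(A,B,W,cv2.MOTION_TRANSLATION,(3,200,1e-6),None,5);return W[:,2].round(2),round(cc,3)
pts=np.array([[.54,.075,.11],[.54,.075,.114]]);print("px/4mm L",np.diff(proj(pts,F["side"]),axis=0),"R",np.diff(proj(pts-[-.07,.23,0],F["side"]),axis=0))
for i in range(2):
    b=grab_frame("side")["frame"]
    for n,x in (("L full_1",(218,168,252,200)),("R half_2",(215,200,250,222)),("R full_2",(247,222,285,250)),("static spatula",(288,208,330,230)),("jar",(235,132,260,150))):
        print(n,sh(a,b,x))
print(observe()["clock"])
E
```

```text
px/4mm L [[-0.04346313 -0.94461321]] R [[ 0.01954881 -0.95263417]]
L full_1 (array([0.03, 0.38], dtype=float32), 0.649)
R half_2 (array([-0.08,  0.12], dtype=float32), 0.976)
R full_2 (array([0.04, 0.19], dtype=float32), 0.965)
static spatula (array([0.03, 0.01], dtype=float32), 0.999)
jar (array([-0.01, -0.01], dtype=float32), 0.999)
L full_1 (array([0.01, 0.39], dtype=float32), 0.649)
R half_2 (array([-0.09,  0.13], dtype=float32), 0.976)
R full_2 (array([0.06, 0.17], dtype=float32), 0.964)
static spatula (array([ 0.01, -0.02], dtype=float32), 1.0)
jar (array([ 0.03, -0.01], dtype=float32), 1.0)
16.775
```

```bash
python3 - <<'E'
from h import *
import pickle
F,D=pickle.load(open("d0.pkl","rb"));a=F["side"]["frame"];A0=F["top"]["frame"]
def sh(a,b,box):
    x0,y0,x1,y1=box
    A,B=[cv2.cvtColor(i,cv2.COLOR_RGB2GRAY).astype(np.float32)[y0:y1,x0:x1] for i in(a,b)]
    W=np.eye(2,3,dtype=np.float32);cc,W=cv2.findTransformECC(A,B,W,cv2.MOTION_TRANSLATION,(3,200,1e-6),None,5);return W[:,2].round(2),round(cc,3)
b=grab_frame("side")["frame"]
for n,x in (("L full_1",(222,177,252,198)),("R half_2",(217,203,248,222)),("R full_2",(247,222,285,250)),("R edge",(222,245,280,262))):
    print(n,sh(a,b,x))
# fits of final models, top net vs side for heights
f=grab_frame("side");t=grab_frame("top")
overlay(f,[("full",.5425,.072,-.302,.085),("full",.6088,-.157,0,.085),("half",.616,-.057,-.1,.085),("full",.5466,.1754,-.1,.085),("half",.524,-.0436,-.28,.085)],(200,130,300,260),4.5,"pics/s8.png")
E
```

```text
L full_1 (array([ 0.05, -0.1 ], dtype=float32), 0.985)
R half_2 (array([-0.05,  0.12], dtype=float32), 0.975)
R full_2 (array([0.04, 0.2 ], dtype=float32), 0.965)
R edge (array([0.18, 0.17], dtype=float32), 0.983)
```

View pics/s8.png

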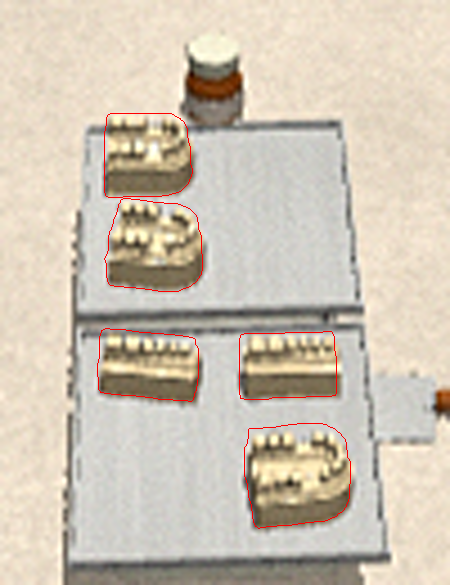

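```bash
python3 -c "
from workcell import *
print(observe()['clock'],abs(observe()['qd']).max());print(job_done())"
```

```text
16.925 0.004132084120263272
the job is handed in; nothing more can be done
None
```

I weighed out all five models on the two pans and handed the job in at 16.9 s of the 53 s allowed. The job reported no verdict.

- **Moves:** I put the bench full-arch model (full_3) into the free near-left corner of the left pan. I then moved half_1 from the left pan to the free corner of the right pan. The left pan now holds two full-arch models. The right pan holds one full-arch and two half-arch models. Both placements were lowered onto the pan until it took the weight, then released.
- **Models:** The final pictures show all five standing upright on the pan floors. They match the expected outlines at level height, apart from half_1, which stands about 2 mm off in x.
- **Level:** From picture shifts since the start, the left pan is about 0.4 mm higher and the right about 0.6 mm lower, inside the 4 mm limit. This assumes the balance started level, which I judged from the equal starting loads; I did not read the needle. An earlier left-pan reading suggested about 1.6 mm down, but it matched poorly because full_3 was in the crop. A tighter crop replaced it.
- **Other objects:** The jar and spatula showed no measurable shift. I did not re-measure the bowl; the arm never went near it.
- **Robot:** The arm was parked clear of everything and at rest when I handed in.

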